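# Unsnap the topping caddy's cover

### The job

The blue topping caddy is kept shut by the springy orange snap tab that stands up through its white cover: press the tab inward just far enough to free the cover and, keeping it pressed, lift the cover off by its red fin and lay it right way up and flat in the empty cream tray. Go by feel: do not overpress the tab, do not tear the cover off against it, and set the cover down gently. Leave everything else on the counter as it is.

Things in the scene. Friction and masses are not known exactly. Their poses are not given: they have to be found in the camera images.
- caddy: Blue open box 120 (x) x 130 (y) x 80 mm high, fixed to the counter. Origin: centre of its underside; z up; +x is the inward direction in which the tab is pressed (the front wall is at x = -60). More than 17 N from the robot on the caddy or its tab breaks it, rubbing of the fingers on the pads during the lift included.
- tab_front (a point): Caddy frame (-27, 0, 108.5) mm, does not move with the tab. The orange tab has two joined thumb pads, y = 12 to 36 either side of the fin, z = 95 to 122. Their flat front faces (towards -x) rest somewhere between this point and 14 mm inward (+x) of it: it differs from caddy to caddy and is not measured. Fingers straddling the fin can push both with their sides.
- tab_nose (a point): Caddy frame (-30, 0, 86) mm, on the cover's top. Here a nose under each pad (top z = 91) hooks 2.5 to 5 mm over the cover. Pushing the pads to +x: 1 N to start, then 2.2 N per mm, both together; they spring back. The noses are clear at 2.5 to 5 mm (6 to 12 N): 12 to 13 N is right. Over 12 N of the cover's pull on a nose (tearing it off) breaks it.
- cover: White cover on the caddy's rim, 120 (x) x 130 (y) mm, loose, 0.11 to 0.22 kg, play 1.2 mm each way in x, 2.5 in y. Origin: centre of the underside of its locating lip, 74 mm above the caddy's underside at the start, axes as the caddy's. Lip z = 0 to 6 (inside the caddy's walls), plate z = 6 to 12, slots for the tab at x = -30 to 15, y = 9 to 40 either side.
- fin_mid (a point): Middle of the cover's red grip fin, at (-14, 0, 31) mm in the cover's frame. The fin is 16 mm thick (y), 88 mm long (cover x = -58 to 30) and 38 mm high (cover z = 12 to 50). Straddled by open fingers that close along y, it can be gripped anywhere along its length.
- tray: Empty cream tray, 240 (x) x 210 (y) x 18 mm, walls and floor 5 mm thick, fixed. Origin: centre of its underside, z up; the inner floor is at z = 5.
- shaker: Bystander: pink sprinkle shaker, diameter 40, 78 mm high, loose, standing between caddy and tray. Origin: centre of its underside.
- pink_donut: Bystander: pink iced ring doughnut, diameter about 86, 35 mm high. Origin: centre of its underside.
- choc_donut: Bystander: chocolate iced ring doughnut, diameter about 86, 35 mm high. Origin: centre of its underside.
- cup: Bystander: white mug, diameter 76, 90 mm high. Origin: centre of its underside.
- jar: Bystander: brown jar with red cap, diameter 60, 100 mm high. Origin: centre of its underside.
- spatula: Bystander: spatula lying on the counter, 240 mm long. Origin: at its middle.
Not all that is in view belongs to the job. What is meant by the cover is not green, and is the smaller of those in its own colour.

How it is judged:
On the way:
1. the cover is lifted at least 30 mm clear of the caddy in the gripper (z of cover in the frame of caddy above 0.104 m and contact force between the fingers and cover above 2 N), for 0.2 s.
At the end, for the whole second after the job is handed in: The cover lies flat (tilt under 0.08 rad) and right way up on the tray's floor (origin within 0 to 10 mm above the tray's underside, within 80 mm of the tray's centre), at rest and released (z of cover in the frame of tray between 0 and 0.01 m and horizontal distance between cover and tray below 0.08 m and angle between cover's own z axis and vertical below 0.08 rad and linear speed of cover below 0.01 m/s and contact force between the fingers and cover below 0.1 N); the robot touches nothing.
It fails at once if the robot presses the tab or the caddy with more than 17 N (contact force between any of the arm, the fingers and caddy above 17 N).
It fails at once if the cover is pulled up against a nose of the tab with more than 12 N (contact force between cover and tab_c0 above 12 N or contact force between cover and tab_c2 above 12 N).
It fails at once if the cover is set down on the tray with more than 50 N (contact force between cover and tray above 50 N).
It fails at once if a bystander is moved by more than 20 mm (distance of any of shaker, pink_donut, choc_donut, cup, jar, spatula from where it was at the start of the episode above 0.02 m).
It also fails if it takes over 58 s, if anything falls off the work surface, if the arm or the gripper's body presses on something with over 40 N, if the wrist force passes 120 N, or if a joint passes its speed limit or range.

### The arm

A 6-joint arm with a two-finger parallel gripper is mounted at the origin on the work surface. World frame = base frame: x ahead of the robot, y to its left, z up, the work surface at z = 0. Lengths are in m, angles in rad, forces in N, time in s.
With the tool pointing down it reaches from about 0.25 to 0.775 m from the base axis. Payload 4 kg.
Tool frame: the origin (TCP) lies midway between the tips of the shut fingers; the grasp point (between the pads) lies grip_point_offset behind it (grip_point_offset is the distance from the TCP to the grasp point, in m); z points along the fingers, y is the line along which they close (so a half turn about z gives the same grasp; the last joint's range is limited). The gripper opens to 94 mm and grips with 3 to 60 N. Pads are 16 mm wide; open, the fingers measure 119 mm over their backs; the gripper's body (75 mm by 177 mm) begins 78 mm behind the grasp point.
Start: joints at [-1.322, 0.087, 1.371, -0, 1.684, -0.103], TCP at [0.19, -0.516, 0.206] pointing down, gripper open.
Joint ranges: [-3.1, 3.1], [-0.76, 2.03], [0.27, 2.55], [-1.08, 4.22], [0.17, 2.65], [-2.57, 2.57]. Speed limits (rad/s): [2.79, 2.79, 3.14, 3.14, 3.14, 3.14].

### API

Orientations are given as [roll, pitch, yaw] about the fixed x, y, z axes, in that order (R = Rz(yaw) Ry(pitch) Rx(roll)).
In Python, from bench import * gives the robot as it stands. The module is installed in compiled form; this text tells all that it offers.
- The arm moves only by the tool apply_moves, never from a script. Its argument "commands" is a list of rows, each a list of 7 numbers: the turn, a rotation vector about the world's x, y, z in rad, then the shift along the world's x, y, z in m, then the opening in per cent of the stroke, from 0 (shut) to 100 (fully open). In form: [[ax, ay, az, x, y, z, jaw], ...]. A call has exactly 5 rows; each row is the pose to reach, as a shift and turn from the pose commanded when the call began; what a row does not reach only later rows make up. A row lasts 1/10 s, in which the tool goes at most 50 mm and 8.59 degrees, less where a joint would pass 70% of its speed; a pose out of reach is approached as far as the arm can. A call with a gripper value outside its range is refused whole. The fingers move at their own pace and stop on an object; the grip force is fixed at half the most. Time passes only in rows, so rows that repeat a pose let the fingers close, or fill a call up. It gives the time, the measured TCP pose, the force, the opening and the grip force at its end, in the units of the state.
- get_obs(): the state, without advancing time (a new reading comes with each control period).
- snapshot(name): name is "scene" or "top" or "wrist"; returns a dict with "pixels" (480x640x3 uint8, red, green, blue), "vertical_fov" (degrees; the focal length in pixels is half the picture's height over the tangent of half this angle, whatever the lens; pixels are square), "cx", "cy" (the principal point, pixels), "rvec" (rotation vector, rad) and "tvec" (3), from world to camera coordinates, as OpenCV has them. Camera axes: x right, y down, z forward; pixel columns grow to the right and rows downward; lengths in m; the calibration is good to about 2 mm. A picture is of the moment at which its call begins. There is no depth.
- close_job(): hands the job in; it is judged then, once.
Trained networks look in the newest picture that a camera, given by its name, has taken for a name from the list of things; names that differ only in an ending like _2 or _b are one class to them, and where a whole thing is asked for, a point or a joint stands for the part that bears it (a point fixed in the world has none). Each returns a list of dicts, best first, with "score" (0 to 1); they miss things now and then, are a little off and sometimes report something else, mostly with a low value. They report only what shows in the picture. A call takes as long as a camera call. They do not tell look-alikes from the thing itself.
- masks_of(camera, query): "mask" (480x640 bool, what is visible of it) and "extent" ([left, top, right, bottom] in pixels, round what is visible of it).
- place_of(camera, query): "pixel" ([column, row] in pixels: a listed point, or the origin of a listed thing).
The state is a dict: "time": time; "joint_positions": joint angles; "qvel": joint speeds; "joint_torque": joint torques, N m; "tool_pos": TCP position; "ee_rot": TCP orientation; "wrist_force": force on the tool from outside, world axes, zero at the start; "wrist_torque": the same for the moment, N m; "width": finger opening in m; "finger_force": force on a finger pad.
Only numpy, scipy, OpenCV 4.12 (cv2) and the standard library are available. Lean on these libraries where they do the work, as an engineer would, in place of code of your own. Each camera call takes 0.05 s, during which the arm holds its last target. There are 200 camera calls.

## Working session

There is one attempt and no reset: what is moved stays moved. The work goes in short steps, Python scripts to look and compute and a tool call to move; the robot and the scene stay as the last step left them, time stands still between calls to the robot, and variables do not carry over. Pictures are saved under pics/ and viewed, at most 10 in all, crops included, and the job is handed in when it is done.

Besides the shell and the picture viewer there is one more tool, called after "Request:" by a JSON object that holds its "api" and its "payload". apply_moves: Moves the arm, as the interface text tells. Its arguments: {"type":"object","properties":{"commands":{"type":"array"}},"required":["commands"]}

```bash
mkdir -p pics; cat > h.py <<'E'
from bench import *
import numpy as np, cv2
def cam(s):
    f=240/np.tan(np.radians(s["vertical_fov"])/2)
    K=np.array([[f,0,s["cx"]],[0,f,s["cy"]],[0,0,1.]])
    R=cv2.Rodrigues(np.array(s["rvec"],float))[0]; return K,R,np.array(s["tvec"],float).reshape(3)
def atz(s,px,z):
    K,R,t=cam(s); d=R.T@np.linalg.inv(K)@np.array([px[0],px[1],1.]); c=-R.T@t
    return c+d*(z-c[2])/d[2]
def proj(s,P):
    K,R,t=cam(s); q=(K@(R@np.atleast_2d(P).T+t[:,None])).T; return q[:,:2]/q[:,2:]
def save(s,n): cv2.imwrite(f"pics/{n}.png",s["pixels"][:,:,::-1])
E
python3 - <<'E'
from h import *
o=get_obs(); print({k:np.round(v,3) for k,v in o.items()})
zz=dict(caddy=0,cover=.074,fin_mid=.105,tab_front=.1085,tab_nose=.086,tray=0,shaker=0,cup=0,jar=0,pink_donut=0,choc_donut=0,spatula=0)
for n in ("top","scene"):
    s=snapshot(n); save(s,n+"0")
    for q,z in zz.items():
        print(n,q,[(round(r["score"],2),np.round(r["pixel"]).tolist(),np.round(atz(s,r["pixel"],z),3).tolist()[:2]) for r in place_of(n,q)[:4]])
E
```

```text
{'time': np.float64(0.0), 'joint_positions': array([-1.322,  0.088,  1.372,  0.   ,  1.684, -0.103]), 'qvel': array([ 0.001,  0.002, -0.001,  0.   , -0.   , -0.   ]), 'joint_torque': array([-0.0000e+00, -3.4019e+01, -3.0243e+01,  7.2000e-02,  3.3000e-02,
       -0.0000e+00]), 'tool_pos': array([ 0.189, -0.516,  0.204]), 'ee_rot': array([-3.139, -0.   ,  0.352]), 'wrist_force': array([ 0.07 , -0.745,  0.264]), 'wrist_torque': array([0.042, 0.026, 0.063]), 'finger_force': np.float64(0.0), 'width': np.float64(0.094)}
top caddy [(0.95, [348.0, 229.0], [0.556, -0.178])]
top cover [(0.92, [349.0, 227.0], [0.554, -0.178]), (0.65, [373.0, 333.0], [0.288, -0.24]), (0.62, [290.0, 296.0], [0.375, -0.031]), (0.27, [453.0, 267.0], [0.455, -0.441])]
top fin_mid [(0.9, [290.0, 300.0], [0.368, -0.033]), (0.64, [371.0, 344.0], [0.265, -0.232]), (0.58, [350.0, 226.0], [0.551, -0.177])]
top tab_front [(0.85, [350.0, 238.0], [0.522, -0.178])]
top tab_nose [(0.96, [357.0, 240.0], [0.519, -0.198])]
top tray [(0.79, [200.0, 240.0], [0.518, 0.221])]
top shaker [(0.68, [281.0, 211.0], [0.602, 0.004])]
top cu
[... 503 characters left out ...]
(0.84, [334.0, 214.0], [0.459, -0.036]), (0.78, [274.0, 237.0], [0.54, -0.188]), (0.57, [255.0, 192.0], [0.342, -0.235])]
scene tab_front [(0.85, [278.0, 229.0], [0.514, -0.179])]
scene tab_nose [(0.92, [273.0, 236.0], [0.514, -0.191]), (0.74, [275.0, 233.0], [0.501, -0.186])]
scene tray [(0.81, [431.0, 254.0], [0.512, 0.217])]
scene shaker [(0.83, [358.0, 288.0], [0.622, 0.006])]
scene cup [(0.58, [248.0, 344.0], [0.771, -0.256])]
scene jar [(0.89, [483.0, 324.0], [0.756, 0.266])]
scene pink_donut [(0.83, [418.0, 347.0], [0.808, 0.104]), (0.22, [273.0, 235.0], [0.399, -0.192])]
scene choc_donut [(0.57, [308.0, 345.0], [0.784, -0.129])]
scene spatula [(0.83, [170.0, 251.0], [0.446, -0.461])]
```

View pics/top0.png

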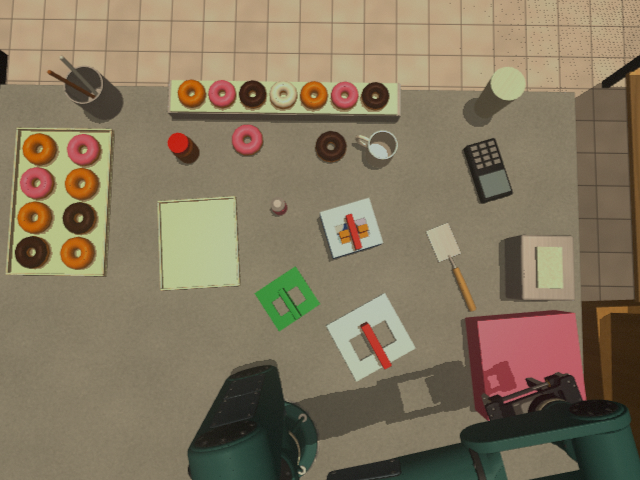

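```bash
python3 - <<'E'
import cv2
a=cv2.imread("pics/scene0.png")[150:300,200:400]; cv2.imwrite("pics/scrop.png",cv2.resize(a,None,fx=4,fy=4,interpolation=cv2.INTER_CUBIC))
a=cv2.imread("pics/top0.png")[185:275,300:400]; cv2.imwrite("pics/tcrop.png",cv2.resize(a,None,fx=6,fy=6,interpolation=cv2.INTER_CUBIC))
E
```

```text
(no output)
```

View pics/scrop.png

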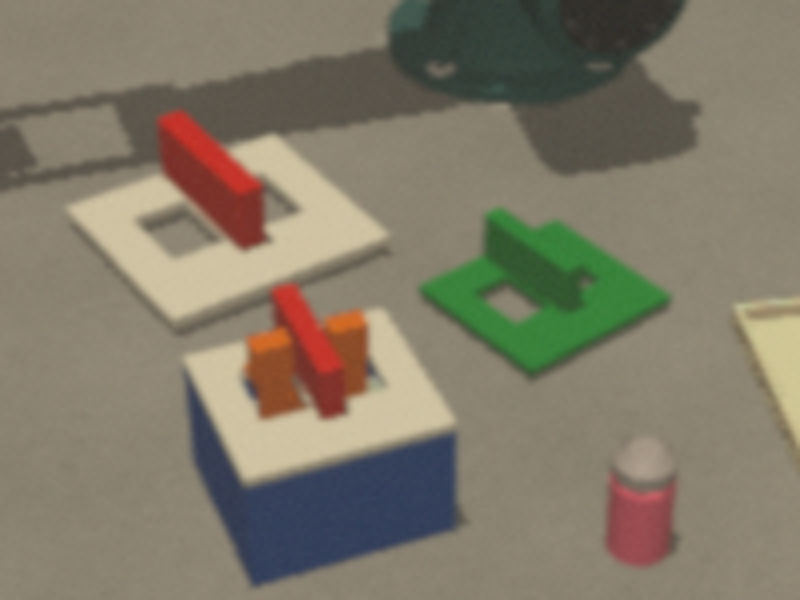

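View pics/tcrop.png

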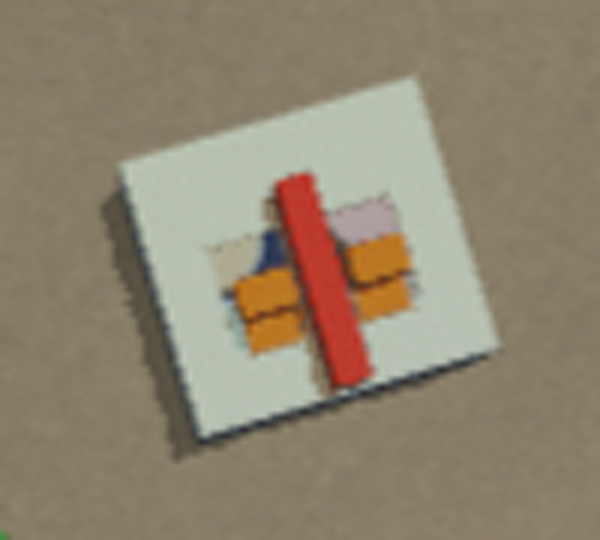

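The red-finned candidates for the cover are the large white one on the counter at (371,336), the green one at (288,297) and the white one on the caddy at (350,228). The one on the caddy is meant: it isn't green, it's the smaller of the two white ones, and the crop shows the orange tab standing up through it. The fin's longer end points down in the picture, so caddy +x is roughly world +x with a small positive yaw.

```bash
python3 - <<'E'
from h import *
from scipy.optimize import least_squares
s=snapshot("top"); im=cv2.cvtColor(s["pixels"],cv2.COLOR_RGB2HSV).astype(int)
# fin top red
m=((im[...,0]<5)|(im[...,0]>174))&(im[...,1]>150); b=np.zeros_like(m); b[200:260,325:375]=1; m&=b
ys,xs=np.nonzero(m); P=np.array([atz(s,(x,y),.124) for x,y in zip(xs,ys)])[:,:2]
r=cv2.minAreaRect((P*1000).astype(np.float32)); print("fin",r)
g=(im[...,1]<60)&(im[...,2]>150); b[:]=0; b[190:265,312:392]=1; g&=b
g=cv2.morphologyEx((g|m).astype(np.uint8),cv2.MORPH_CLOSE,np.ones((25,25)))
ys,xs=np.nonzero(g); P=np.array([atz(s,(x,y),.086) for x,y in zip(xs,ys)])[:,:2]
r=cv2.minAreaRect((P*1000).astype(np.float32)); print("plate",r)
mm=masks_of("top","tray")[0]["mask"]; ys,xs=np.nonzero(mm); P=np.array([atz(s,(x,y),.018) for x,y in zip(xs,ys)])[:,:2]
print("tray",cv2.minAreaRect((P*1000).astype(np.float32)))
E
```

```text
fin ((537.472412109375, -185.62619018554688), (85.65213012695312, 17.243114471435547), 17.26682472229004)
plate ((552.4755249023438, -182.74391174316406), (120.48946380615234, 130.64466857910156), 17.610065460205078)
tray ((511.7431945800781, 218.56793212890625), (243.41156005859375, 216.6177520751953), 4.442239761352539)
```

Request:
{"api": "apply_moves", "payload": {"commands": [[0, 0, -0.048, 0.035, 0.035, 0.0, 40], [0, 0, -0.048, 0.07, 0.07, 0.0, 40], [0, 0, -0.048, 0.105, 0.105, 0.0, 40], [0, 0, -0.048, 0.14, 0.14, 0.0, 40], [0, 0, -0.048, 0.175, 0.175, 0.0, 40]]}}

```text
time: 1.9
tool_pos: [0.3656, -0.3399, 0.2057]
ee_rot: [3.141, -0.0, 0.303]
wrist_force: [1.1, -1.0, -0.4]
width: 0.0574
finger_force: 0.0
```

Request:
{"api": "apply_moves", "payload": {"commands": [[0, 0, 0, 0.035, 0.035, 0.0, 40], [0, 0, 0, 0.07, 0.07, 0.0, 40], [0, 0, 0, 0.105, 0.105, 0.0, 40], [0, 0, 0, 0.143, 0.145, 0.0, 40], [0, 0, 0, 0.143, 0.145, 0.0, 40]]}}

```text
time: 2.4
tool_pos: [0.5103, -0.192, 0.2052]
ee_rot: [-3.14, -0.002, 0.311]
wrist_force: [0.5, -0.6, 0.5]
width: 0.0376
finger_force: 0.0
```

```bash
python3 - <<'E'
from h import *
o=get_obs(); print({k:np.round(v,4) for k,v in o.items() if k in("time","tool_pos","ee_rot","wrist_force","wrist_torque","width")})
s=snapshot("wrist"); save(s,"w1")
c=np.array([.552,-.182]);a=.304;R=np.array([[np.cos(a),-np.sin(a)],[np.sin(a),np.cos(a)]])
def W(x,y,z): return np.r_[c+R@[x,y],z]
im=s["pixels"][:,:,::-1].copy()
for z,pts in((.124,[(-58,-8),(-58,8),(30,8),(30,-8)]),(.086,[(-60,-65),(-60,65),(60,65),(60,-65)])):
    cv2.polylines(im,[proj(s,np.array([W(x/1e3,y/1e3,z) for x,y in pts])).astype(int)],True,(255,0,255),1)
cv2.imwrite("pics/w1.png",im)
for q,z in(("cover",.074),("fin_mid",.105),("tab_front",.1085),("caddy",0)):
    print(q,[(r["score"],np.round(atz(s,r["pixel"],z),4)) for r in place_of("wrist",q)[:2]])
E
```

```text
{'time': np.float64(2.4), 'tool_pos': array([ 0.5103, -0.192 ,  0.2052]), 'ee_rot': array([-3.1401e+00, -1.5000e-03,  3.1080e-01]), 'wrist_force': array([ 0.4665, -0.5906,  0.4996]), 'wrist_torque': array([-0.0012,  0.0272,  0.0103]), 'width': np.float64(0.0376)}
cover [(0.94, array([ 0.3315, -0.2233,  0.074 ])), (0.87, array([ 0.4102, -0.0476,  0.074 ]))]
fin_mid [(0.93, array([ 0.4034, -0.0534,  0.105 ])), (0.72, array([ 0.5398, -0.1834,  0.105 ]))]
tab_front [(0.64, array([ 0.5281, -0.1879,  0.1085]))]
caddy [(0.75, array([ 0.5529, -0.1812,  0.    ]))]
```

View pics/w1.png

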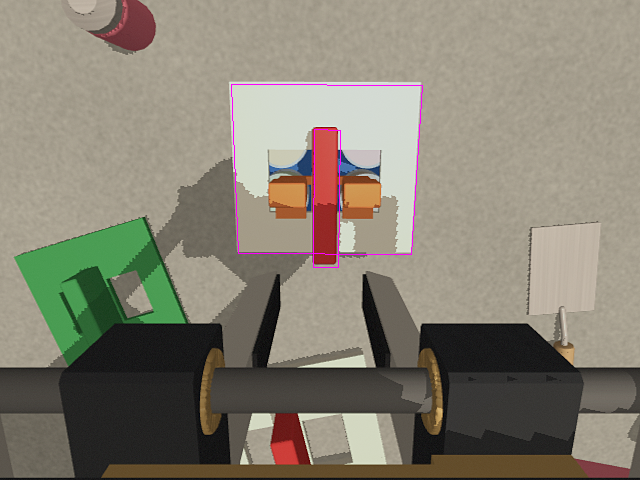

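The drawn outline matches the caddy's cover to about 2 px. The fin's top runs from (325,128) to (325,263), and the orange pads sit either side of it at (288,195) and (361,195). Next I descend, then check the settled pose.

Request:
{"api": "apply_moves", "payload": {"commands": [[0, 0, 0, 0.0, 0.001, -0.03, 40], [0, 0, 0, 0.0, 0.001, -0.06, 40], [0, 0, 0, 0.0, 0.001, -0.07, 40], [0, 0, 0, 0.0, 0.001, -0.07, 40], [0, 0, 0, 0.0, 0.001, -0.07, 40]]}}

```text
time: 3.15
tool_pos: [0.5077, -0.1964, 0.1368]
ee_rot: [3.14, -0.001, 0.302]
wrist_force: [0.3, 0.4, 1.0]
width: 0.0375
finger_force: 0.0
```

```bash
python3 - <<'E'
from h import *
o=get_obs(); print({k:np.round(v,4) for k,v in o.items() if k in("time","tool_pos","ee_rot","wrist_force","wrist_torque","width")})
d=o["tool_pos"][:2]-np.array([.553,-.180]);a=.304
print("caddy xy",d@[np.cos(a),np.sin(a)],d@[-np.sin(a),np.cos(a)])
s=snapshot("wrist"); save(s,"w2")
im=cv2.cvtColor(s["pixels"],cv2.COLOR_RGB2HSV).astype(int); m=((im[...,0]<5)|(im[...,0]>174))&(im[...,1]>150)
m[:, :260]=0; m[:,390:]=0; m[330:]=0
ys,xs=np.nonzero(m); P=np.array([atz(s,(x,y),.124) for x,y in zip(xs,ys)])[:,:2]
print("fin",cv2.minAreaRect((P*1000).astype(np.float32)))
E
```

```text
{'time': np.float64(3.15), 'tool_pos': array([ 0.5077, -0.1964,  0.1368]), 'ee_rot': array([ 3.1402e+00, -1.2000e-03,  3.0240e-01]), 'wrist_force': array([0.3008, 0.4058, 1.0237]), 'wrist_torque': array([ 0.0364, -0.0154, -0.0267]), 'width': np.float64(0.0375)}
caddy xy -0.04813994750565676 -0.0020818644980146847
fin ((540.2916259765625, -184.0958709716797), (87.2958984375, 15.653861999511719), 17.806331634521484)
```

View pics/w2.png

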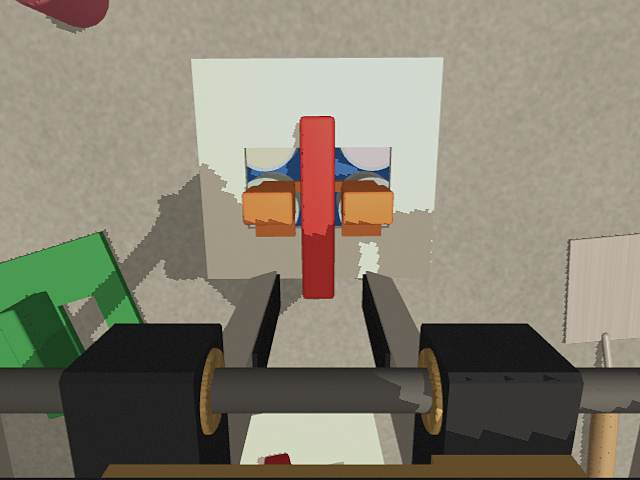

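The fin's top runs from row 117 to 298 at column 318, and the pads' front edge is at about row 225, so the faces are near caddy x = -22. The tool is about 1.7 mm to the side; I correct that and lower.

Request:
{"api": "apply_moves", "payload": {"commands": [[0, 0, 0.006, 0.0, 0.0014, -0.015, 40], [0, 0, 0.006, -0.0005, 0.0014, -0.03, 40], [0, 0, 0.006, -0.0005, 0.0014, -0.041, 40], [0, 0, 0.006, -0.0005, 0.0014, -0.041, 40], [0, 0, 0.006, -0.0005, 0.0014, -0.041, 40]]}}

```text
time: 3.7
tool_pos: [0.5067, -0.1937, 0.0938]
ee_rot: [-3.141, 0.001, 0.31]
wrist_force: [-0.2, -0.1, 1.3]
width: 0.0378
finger_force: 0.0
```

Request:
{"api": "apply_moves", "payload": {"commands": [[0, 0, 0, 0.0024, 0.0008, 0, 40], [0, 0, 0, 0.0048, 0.0015, 0, 40], [0, 0, 0, 0.0072, 0.0022, 0, 40], [0, 0, 0, 0.0095, 0.003, 0, 40], [0, 0, 0, 0.0095, 0.003, 0, 40]]}}

```text
time: 4.2
tool_pos: [0.517, -0.1908, 0.0947]
ee_rot: [3.141, -0.0, 0.31]
wrist_force: [0.3, 0.0, 0.1]
width: 0.0374
finger_force: 0.0
```

Request:
{"api": "apply_moves", "payload": {"commands": [[0, 0, 0, 0.001, 0.0003, 0, 40], [0, 0, 0, 0.002, 0.0006, 0, 40], [0, 0, 0, 0.003, 0.0009, 0, 40], [0, 0, 0, 0.0038, 0.0012, 0, 40], [0, 0, 0, 0.0038, 0.0012, 0, 40]]}}

```text
time: 4.7
tool_pos: [0.5204, -0.1897, 0.0945]
ee_rot: [3.142, 0.0, 0.31]
wrist_force: [0.1, -0.2, 1.3]
width: 0.0379
finger_force: 0.0
```

Request:
{"api": "apply_moves", "payload": {"commands": [[0, 0, 0, 0.0005, 0.0002, 0, 40], [0, 0, 0, 0.001, 0.0003, 0, 40], [0, 0, 0, 0.0015, 0.0005, 0, 40], [0, 0, 0, 0.0019, 0.0006, 0, 40], [0, 0, 0, 0.0019, 0.0006, 0, 40]]}}

```text
time: 5.2
tool_pos: [0.5223, -0.1891, 0.0945]
ee_rot: [3.142, 0.0, 0.31]
wrist_force: [0.6, 0.3, -0.5]
width: 0.0372
finger_force: 0.0
```

Request:
{"api": "apply_moves", "payload": {"commands": [[0, 0, 0, 0.0005, 0.0002, 0, 40], [0, 0, 0, 0.001, 0.0003, 0, 40], [0, 0, 0, 0.0015, 0.0005, 0, 40], [0, 0, 0, 0.0019, 0.0006, 0, 40], [0, 0, 0, 0.0019, 0.0006, 0, 40]]}}

```text
time: 5.7
tool_pos: [0.524, -0.1885, 0.0945]
ee_rot: [3.142, 0.0, 0.31]
wrist_force: [-0.5, -0.0, -0.0]
width: 0.0377
finger_force: 0.2
```

Request:
{"api": "apply_moves", "payload": {"commands": [[0, 0, 0, 0.0005, 0.0002, 0, 40], [0, 0, 0, 0.001, 0.0003, 0, 40], [0, 0, 0, 0.0015, 0.0005, 0, 40], [0, 0, 0, 0.0019, 0.0006, 0, 40], [0, 0, 0, 0.0019, 0.0006, 0, 40]]}}

```text
time: 6.2
tool_pos: [0.5255, -0.1881, 0.0945]
ee_rot: [3.142, 0.001, 0.31]
wrist_force: [-3.6, -0.6, 2.0]
width: 0.0376
finger_force: 1.9
```

Request:
{"api": "apply_moves", "payload": {"commands": [[0, 0, 0, 0.0005, 0.0002, 0, 40], [0, 0, 0, 0.001, 0.0003, 0, 40], [0, 0, 0, 0.0015, 0.0005, 0, 40], [0, 0, 0, 0.0019, 0.0006, 0, 40], [0, 0, 0, 0.0019, 0.0006, 0, 40]]}}

```text
time: 6.7
tool_pos: [0.5268, -0.1877, 0.0946]
ee_rot: [-3.141, 0.003, 0.31]
wrist_force: [-6.8, -1.1, 3.4]
width: 0.0378
finger_force: 3.3
```

```bash
python3 - <<'E'
from h import *
for i in range(6):
    o=get_obs(); f=o["wrist_force"]; print(np.round(f,2), f[:2]@[.952,.306], np.round(o["wrist_torque"],3),np.round(o["tool_pos"],4)); snapshot("wrist")
E
```

```text
[-6.77 -1.09  3.41] -6.774017198542054 [-0.3    1.116 -0.154] [ 0.5268 -0.1877  0.0946]
[-6.54 -1.4   3.33] -6.656462598110632 [-0.285  1.117 -0.13 ] [ 0.5269 -0.1877  0.0946]
[-6.92 -1.8   3.12] -7.1359380780731705 [-0.344  1.143 -0.078] [ 0.5268 -0.1877  0.0945]
[-6.66 -1.75  3.36] -6.875733171189386 [-0.309  1.149 -0.055] [ 0.5268 -0.1877  0.0946]
[-6.22 -1.93  3.67] -6.509538237054037 [-0.284  1.133 -0.148] [ 0.5268 -0.1877  0.0946]
[-6.3  -1.1   3.88] -6.336403752702773 [-0.298  1.079 -0.066] [ 0.5268 -0.1877  0.0945]
```

Request:
{"api": "apply_moves", "payload": {"commands": [[0, 0, 0, 0.0005, 0.0002, 0, 40], [0, 0, 0, 0.001, 0.0003, 0, 40], [0, 0, 0, 0.0015, 0.0005, 0, 40], [0, 0, 0, 0.0021, 0.0007, 0, 40], [0, 0, 0, 0.0021, 0.0007, 0, 40]]}}

```text
time: 7.5
tool_pos: [0.528, -0.1873, 0.0946]
ee_rot: [-3.141, 0.005, 0.309]
wrist_force: [-8.6, -2.4, 4.2]
width: 0.0374
finger_force: 4.5
```

```bash
python3 - <<'E'
from h import *
for i in range(5):
    o=get_obs(); f=o["wrist_force"]; print(np.round(f,2), f[:2]@[.952,.306], np.round(o["wrist_torque"],3),np.round(o["tool_pos"],4)); snapshot("wrist")
E
```

```text
[-8.59 -2.38  4.21] -8.909499189533506 [-0.415  1.51  -0.086] [ 0.528  -0.1873  0.0946]
[-8.15 -1.82  5.38] -8.315677816849322 [-0.399  1.535 -0.061] [ 0.528  -0.1873  0.0946]
[-8.91 -1.64  4.61] -8.983168373868935 [-0.456  1.525 -0.028] [ 0.528  -0.1874  0.0946]
[-9.37 -2.3   4.63] -9.625197926625015 [-0.427  1.551 -0.084] [ 0.528  -0.1873  0.0946]
[-8.26 -1.82  5.62] -8.420449110690505 [-0.401  1.59  -0.107] [ 0.528  -0.1874  0.0946]
```

Request:
{"api": "apply_moves", "payload": {"commands": [[0, 0, 0, 0.0005, 0.0002, 0, 40], [0, 0, 0, 0.001, 0.0003, 0.0003, 40], [0, 0, 0, 0.0015, 0.0005, 0.0005, 40], [0, 0, 0, 0.002, 0.0006, 0.0005, 40], [0, 0, 0, 0.002, 0.0006, 0.0005, 40]]}}

```text
time: 8.25
tool_pos: [0.5291, -0.187, 0.0947]
ee_rot: [-3.141, 0.007, 0.309]
wrist_force: [-10.4, -2.9, 4.4]
width: 0.0376
finger_force: 5.6
```

```bash
python3 - <<'E'
from h import *
F=[]
for i in range(8):
    o=get_obs(); f=o["wrist_force"]; F.append([f[:2]@[.952,.306],f[:2]@[-.306,.952],f[2]]); snapshot("wrist")
print(np.round(F,1),np.mean(F,0),o["tool_pos"],o["time"])
E
```

```text
[[-10.8   0.4   4.4]
 [-12.4   0.7   4.6]
 [-10.6   0.8   4.8]
 [-11.4   1.2   4.4]
 [-10.5   0.3   4.8]
 [-11.1   1.    4.1]
 [-11.6  -0.1   4. ]
 [-11.1   0.6   4.3]] [-11.19783707   0.61159554   4.43426072] [ 0.52901399 -0.18702642  0.0946303 ] 8.6
```

Request:
{"api": "apply_moves", "payload": {"commands": [[0, 0, 0, 0.0004, 0.0001, 0.0002, 40], [0, 0, 0, 0.0009, 0.0003, 0.0004, 40], [0, 0, 0, 0.0009, 0.0003, 0.0004, 40], [0, 0, 0, 0.0009, 0.0003, 0.0004, 40], [0, 0, 0, 0.0009, 0.0003, 0.0004, 40]]}}

```text
time: 9.15
tool_pos: [0.5294, -0.1869, 0.0947]
ee_rot: [-3.141, 0.008, 0.309]
wrist_force: [-11.9, -3.7, 3.2]
width: 0.0376
finger_force: 5.9
```

```bash
cat > f.py <<'E'
from h import *
F=[]
for i in range(8):
    o=get_obs(); f=o["wrist_force"]; F.append([f[:2]@[.952,.306],f[:2]@[-.306,.952],f[2]]); snapshot("wrist")
print(np.mean(F,0),o["tool_pos"],o["time"],o["width"],o["finger_force"])
E
python3 f.py
```

```text
[-12.07712229   0.46131599   3.62242598] [ 0.52940777 -0.18690373  0.09467757] 9.5 0.03752219649061438 5.94359815120697
```

Request:
{"api": "apply_moves", "payload": {"commands": [[0, 0, 0, 0.0003, 0.0001, 0.0002, 30], [0, 0, 0, 0.0003, 0.0001, 0.0002, 22], [0, 0, 0, 0.0003, 0.0001, 0.0002, 18], [0, 0, 0, 0.0003, 0.0001, 0.0002, 10], [0, 0, 0, 0.0003, 0.0001, 0.0002, 0]]}}

```text
time: 10.05
tool_pos: [0.5294, -0.1871, 0.094]
ee_rot: [-3.141, 0.009, 0.309]
wrist_force: [-11.3, -5.2, 1.1]
width: 0.0157
finger_force: 32.8
```

```bash
python3 f.py
```

```text
[-11.76744226  -1.44279839   1.03375604] [ 0.52937845 -0.18714541  0.09402424] 10.4 0.016040703015596625 32.833274602890015
```

Request:
{"api": "apply_moves", "payload": {"commands": [[0, 0, 0, 0.0003, 0.0001, 0.0, 0], [0, 0, 0, 0.0004, 0.0001, 0.0003, 0], [0, 0, 0, 0.0004, 0.0001, 0.0006, 0], [0, 0, 0, 0.0004, 0.0001, 0.001, 0], [0, 0, 0, 0.0004, 0.0001, 0.001, 0]]}}

```text
time: 10.95
tool_pos: [0.5294, -0.1871, 0.0941]
ee_rot: [-3.14, 0.011, 0.308]
wrist_force: [-10.4, -4.9, -2.0]
width: 0.0158
finger_force: 32.9
```

```bash
python3 f.py
```

```text
[-11.55605915  -1.89142284  -1.87596652] [ 0.52938977 -0.18712837  0.09410446] 11.3 0.015977336348844833 32.884777933359146
```

Request:
{"api": "apply_moves", "payload": {"commands": [[0, 0, 0, 0.0001, 0, 0.0003, 0], [0, 0, 0, 0.0002, 0.0001, 0.0006, 0], [0, 0, 0, 0.0003, 0.0001, 0.0009, 0], [0, 0, 0, 0.0003, 0.0001, 0.0012, 0], [0, 0, 0, 0.0003, 0.0001, 0.0012, 0]]}}

```text
time: 11.85
tool_pos: [0.5293, -0.187, 0.0942]
ee_rot: [-3.14, 0.012, 0.308]
wrist_force: [-10.1, -6.7, -5.8]
width: 0.0155
finger_force: 34.1
```

```bash
python3 f.py
```

```text
[-11.15922224  -3.00189076  -5.10605329] [ 0.5293053  -0.18704635  0.09416685] 12.2 0.01586219518347702 34.05189871788025
```

Request:
{"api": "apply_moves", "payload": {"commands": [[0, 0, 0, 0.0002, 0, 0.0002, 0], [0, 0, 0, 0.0004, -0.0001, 0.0004, 0], [0, 0, 0, 0.0006, -0.0002, 0.0006, 0], [0, 0, 0, 0.0006, -0.0002, 0.0008, 0], [0, 0, 0, 0.0006, -0.0002, 0.0008, 0]]}}

```text
time: 12.75
tool_pos: [0.5294, -0.187, 0.0943]
ee_rot: [-3.139, 0.013, 0.308]
wrist_force: [-11.2, -5.9, -7.2]
width: 0.016
finger_force: 35.5
```

```bash
sed -i 's/^print.*/&; print(o["ee_rot"],o["wrist_torque"])/' f.py; python3 f.py
```

```text
[-11.59726835  -2.60719424  -6.39076167] [ 0.52935067 -0.18701975  0.09431616] 13.1 0.015560472177270322 35.505462661385536
[-3.13861151  0.0128892   0.3082785 ] [-1.16470646  1.67261359 -0.10970863]
```

Request:
{"api": "apply_moves", "payload": {"commands": [[0, 0, 0, 0.0002, 0, 0.0002, 0], [0, 0, 0, 0.0003, 0, 0.0004, 0], [0, 0, 0, 0.0004, 0, 0.0006, 0], [0, 0, 0, 0.0004, 0.0, 0.0008, 0], [0, 0, 0, 0.0004, 0.0, 0.0008, 0]]}}

```text
time: 13.65
tool_pos: [0.5294, -0.1869, 0.0946]
ee_rot: [-3.138, 0.014, 0.308]
wrist_force: [-9.9, -6.2, -7.6]
width: 0.0158
finger_force: 35.4
```

```bash
python3 f.py
```

```text
[-11.43733519  -2.66291646  -7.4205322 ] [ 0.52933941 -0.18689102  0.09454626] 14.0 0.015794849405055246 35.442087426781654
[-3.13777239  0.01392316  0.30823732] [-1.10756172  1.79317255 -0.13332668]
```

Request:
{"api": "apply_moves", "payload": {"commands": [[0, 0, 0, 0.0003, 0.0001, 0, 0], [0, 0, 0, 0.0006, 0.0002, 0, 0], [0, 0, 0, 0.0009, 0.0003, 0.0, 0], [0, 0, 0, 0.0012, 0.0003, 0.0, 0], [0, 0, 0, 0.0012, 0.0003, 0.0, 0]]}}

```text
time: 14.55
tool_pos: [0.5298, -0.1867, 0.0946]
ee_rot: [-3.137, 0.015, 0.308]
wrist_force: [-12.3, -6.8, -6.4]
width: 0.016
finger_force: 36.0
```

```bash
python3 f.py
```

```text
[-13.86695766  -2.25788642  -6.56340813] [ 0.52984166 -0.18672543  0.09458534] 14.9 0.0159798881062639 36.013930812478065
[-3.13752033  0.01545091  0.30810647] [-1.15407474  2.05575553 -0.08990912]
```

Request:
{"api": "apply_moves", "payload": {"commands": [[0, 0, 0, 0, 0, 0.0003, 0], [0, 0, 0, 0, 0, 0.0006, 0], [0, 0, 0, 0, 0, 0.0009, 0], [0, 0, 0, 0, 0, 0.0012, 0], [0, 0, 0, 0, 0, 0.0012, 0]]}}

```text
time: 15.45
tool_pos: [0.5297, -0.1866, 0.095]
ee_rot: [-3.137, 0.016, 0.308]
wrist_force: [-10.4, -6.9, -9.1]
width: 0.0157
finger_force: 36.1
```

```bash
python3 f.py
```

```text
[-12.70565403  -2.68086596  -8.94138551] [ 0.52969993 -0.18657316  0.09504674] 15.8 0.01568524599416045 36.06515742838383
[-3.13676894  0.01600191  0.30816238] [-1.11014591  2.04433421 -0.07985328]
```

```bash
python3 - <<'E'
from h import *
s=snapshot("wrist"); a=s["pixels"][:300,150:500,::-1]; 
s2=snapshot("scene"); b=s2["pixels"][190:300,230:330,::-1]
cv2.imwrite("pics/w3.png",np.vstack([cv2.resize(a,(500,300)),cv2.resize(b,(500,300) ,interpolation=cv2.INTER_CUBIC)]))
E
```

```text
(no output)
```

View pics/w3.png

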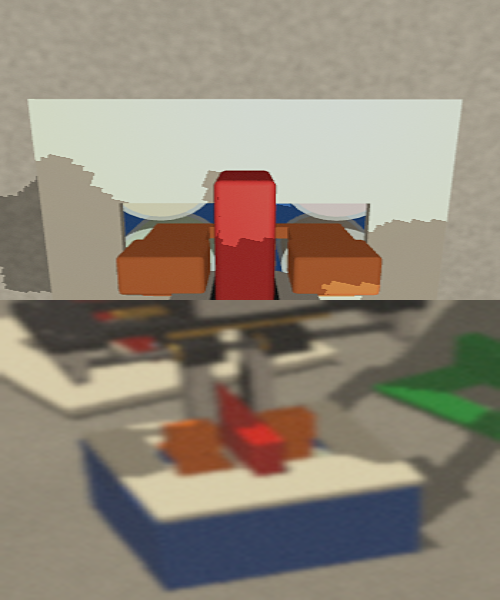

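Request:
{"api": "apply_moves", "payload": {"commands": [[0.001, -0.003, 0, 0.0001, 0, 0.0003, 0], [0.002, -0.006, 0, 0.0002, 0, 0.0006, 0], [0.002, -0.006, 0, 0.0002, 0, 0.0009, 0], [0.002, -0.006, 0, 0.0002, 0, 0.001, 0], [0.002, -0.006, 0, 0.0002, 0, 0.001, 0]]}}

```text
time: 16.45
tool_pos: [0.5297, -0.1863, 0.0956]
ee_rot: [-3.136, 0.01, 0.308]
wrist_force: [-11.9, -5.9, -9.3]
width: 0.0159
finger_force: 35.8
```

```bash
python3 f.py
```

```text
[-12.54025667  -2.34098066  -9.60514893] [ 0.52967637 -0.1862899   0.09567929] 16.8 0.015514552821817311 35.78779578208923
[-3.13592647  0.01017944  0.30825328] [-1.09584446  2.04100179 -0.02896585]
```

Request:
{"api": "apply_moves", "payload": {"commands": [[-0.002, 0, 0, 0.0001, 0, 0.0003, 0], [-0.004, -0.001, 0, 0.0002, 0, 0.0006, 0], [-0.004, -0.001, 0, 0.0002, 0, 0.0009, 0], [-0.004, -0.001, 0, 0.0002, 0, 0.001, 0], [-0.004, -0.001, 0, 0.0002, 0, 0.001, 0]]}}

```text
time: 17.35
tool_pos: [0.5297, -0.1861, 0.0965]
ee_rot: [-3.14, 0.011, 0.308]
wrist_force: [-11.4, -6.0, -9.1]
width: 0.0158
finger_force: 36.1
```

```bash
python3 f.py
```

```text
[-12.57877358  -2.39730458  -9.51256591] [ 0.52969736 -0.18614235  0.09651445] 17.7 0.015858327639561152 36.08798146247864
[-3.13953779  0.01078715  0.30827281] [-1.0310259   2.15222978 -0.05983915]
```

Request:
{"api": "apply_moves", "payload": {"commands": [[0, 0, 0, 0, 0, 0.0005, 0], [0, 0, 0, 0, 0, 0.0012, 0], [0, 0, 0, 0, 0, 0.002, 0], [0, 0, 0, 0, 0, 0.0028, 0], [0, 0, 0, 0, 0, 0.0036, 0]]}}

```text
time: 18.25
tool_pos: [0.5295, -0.1856, 0.0998]
ee_rot: [-3.138, 0.011, 0.309]
wrist_force: [-11.9, -4.6, -10.3]
width: 0.0158
finger_force: 36.1
```

```bash
sed -i 's/range(8)/range(3)/' f.py; python3 f.py
```

```text
[-12.28495377  -0.34319668  -9.84035885] [ 0.52950719 -0.18559421  0.0999377 ] 18.35 0.01585442397086845 36.12199477851391
[-3.13824817  0.01110466  0.30849663] [-0.83403709  2.21908325 -0.08913976]
```

Request:
{"api": "apply_moves", "payload": {"commands": [[0, 0, 0, 0, 0, 0.0008, 0], [0, 0, 0, 0, 0, 0.0016, 0], [0, 0, 0, 0.0001, 0, 0.0024, 0], [0, 0, 0, 0.0001, 0, 0.0032, 0], [0, 0, 0, 0.0001, 0, 0.004, 0]]}}

```text
time: 18.9
tool_pos: [0.5294, -0.1853, 0.1037]
ee_rot: [-3.137, 0.012, 0.309]
wrist_force: [-11.1, -4.4, -10.0]
width: 0.0159
finger_force: 36.1
```

Request:
{"api": "apply_moves", "payload": {"commands": [[0, 0, 0, 0, 0, 0.0008, 0], [0, 0, 0, 0, 0, 0.0016, 0], [0, 0, 0, 0.0001, 0, 0.0024, 0], [0, 0, 0, 0.0001, 0, 0.0032, 0], [0, 0, 0, 0.0001, 0, 0.004, 0]]}}

```text
time: 19.4
tool_pos: [0.5295, -0.1852, 0.1076]
ee_rot: [-3.137, 0.012, 0.309]
wrist_force: [-10.8, -3.4, -11.2]
width: 0.0156
finger_force: 36.2
```

Request:
{"api": "apply_moves", "payload": {"commands": [[0, 0, 0, 0.0002, 0, 0.0008, 0], [0, 0, 0, 0.0003, 0.0001, 0.0016, 0], [0, 0, 0, 0.0003, 0.0001, 0.0024, 0], [0, 0, 0, 0.0003, 0.0001, 0.0032, 0], [0, 0, 0, 0.0003, 0.0001, 0.004, 0]]}}

```text
time: 19.9
tool_pos: [0.5297, -0.1851, 0.1115]
ee_rot: [-3.137, 0.012, 0.309]
wrist_force: [-12.3, -3.5, -9.7]
width: 0.0156
finger_force: 36.4
```

Request:
{"api": "apply_moves", "payload": {"commands": [[0, 0, 0, 0, 0, 0.0008, 0], [0, 0, 0, 0, 0, 0.0016, 0], [0, 0, 0, 0.0001, 0, 0.0024, 0], [0, 0, 0, 0.0001, 0, 0.0032, 0], [0, 0, 0, 0.0001, 0, 0.004, 0]]}}

```text
time: 20.4
tool_pos: [0.5299, -0.1852, 0.1156]
ee_rot: [-3.137, 0.012, 0.309]
wrist_force: [-11.0, -4.7, -10.7]
width: 0.016
finger_force: 36.3
```

Request:
{"api": "apply_moves", "payload": {"commands": [[0, 0, 0, -0.0004, -0.0001, 0.001, 0], [0, 0, 0, -0.001, -0.0003, 0.002, 0], [0, 0, 0, -0.002, -0.0006, 0.003, 0], [0, 0, 0, -0.003, -0.0009, 0.004, 0], [0, 0, 0, -0.004, -0.0012, 0.005, 0]]}}

```text
time: 20.9
tool_pos: [0.5321, -0.1857, 0.1243]
ee_rot: [3.141, -0.004, 0.31]
wrist_force: [0.2, 0.8, -1.3]
width: 0.0158
finger_force: 30.0
```

Request:
{"api": "apply_moves", "payload": {"commands": [[0, 0, 0, 0, 0, 0.003, 0], [0, 0, 0, 0, 0, 0.007, 0], [0, 0, 0, 0, 0, 0.012, 0], [0, 0, 0, 0, 0, 0.018, 0], [0, 0, 0, 0, 0, 0.024, 0]]}}

```text
time: 21.4
tool_pos: [0.5336, -0.1864, 0.1523]
ee_rot: [3.137, -0.007, 0.31]
wrist_force: [-0.2, -0.3, -2.3]
width: 0.0158
finger_force: 30.0
```

Request:
{"api": "apply_moves", "payload": {"commands": [[0, 0, 0, 0, 0, 0.02, 0], [0, 0, 0, 0, 0.01, 0.05, 0], [0, 0, 0, -0.002, 0.035, 0.06, 0], [0, 0, 0, -0.007, 0.075, 0.06, 0], [0, 0, 0, -0.012, 0.12, 0.06, 0]]}}

```text
time: 21.9
tool_pos: [0.5215, -0.0661, 0.2126]
ee_rot: [3.136, -0.008, 0.308]
wrist_force: [0.3, 0.2, -1.7]
width: 0.0158
finger_force: 30.0
```

Request:
{"api": "apply_moves", "payload": {"commands": [[0, 0, 0, -0.006, 0.048, 0, 0], [0, 0, 0, -0.012, 0.096, 0, 0], [0, 0, 0, -0.018, 0.144, 0, 0], [0, 0, 0, -0.024, 0.192, 0, 0], [0, 0, 0, -0.028, 0.225, 0, 0]]}}

```text
time: 22.4
tool_pos: [0.4924, 0.1616, 0.2121]
ee_rot: [3.138, -0.008, 0.312]
wrist_force: [-0.1, -0.3, -1.3]
width: 0.0159
finger_force: 30.0
```

Request:
{"api": "apply_moves", "payload": {"commands": [[0, 0, 0, -0.003, 0.03, 0, 0], [0, 0, 0, -0.006, 0.05, -0.02, 0], [0, 0, 0, -0.006, 0.053, -0.05, 0], [0, 0, 0, -0.006, 0.053, -0.08, 0], [0, 0, 0, -0.006, 0.053, -0.09, 0]]}}

```text
time: 22.9
tool_pos: [0.485, 0.2114, 0.1181]
ee_rot: [3.138, -0.0, 0.311]
wrist_force: [-0.3, 0.3, -2.0]
width: 0.0156
finger_force: 30.0
```

```bash
python3 - <<'E'
from h import *
o=get_obs(); print({k:np.round(v,4) for k,v in o.items() if k in("time","tool_pos","ee_rot","wrist_force","width")})
s=snapshot("scene"); save(s,"s4")
p=o["tool_pos"]
for q,z in (("cover",p[2]-.02),("tray",0)):
    print(q,[(r["score"],np.round(atz(s,r["pixel"],z),3)) for r in place_of("scene",q)])
E
```

```text
{'time': np.float64(22.9), 'tool_pos': array([0.485 , 0.2114, 0.1181]), 'ee_rot': array([ 3.1376e+00, -3.0000e-04,  3.1070e-01]), 'wrist_force': array([-0.3265,  0.26  , -2.0479]), 'width': np.float64(0.0156)}
cover [(0.96, array([0.504, 0.213, 0.098])), (0.82, array([ 0.409, -0.235,  0.098])), (0.62, array([ 0.498, -0.026,  0.098]))]
tray [(0.89, array([ 0.526,  0.218, -0.   ]))]
```

View pics/s4.png

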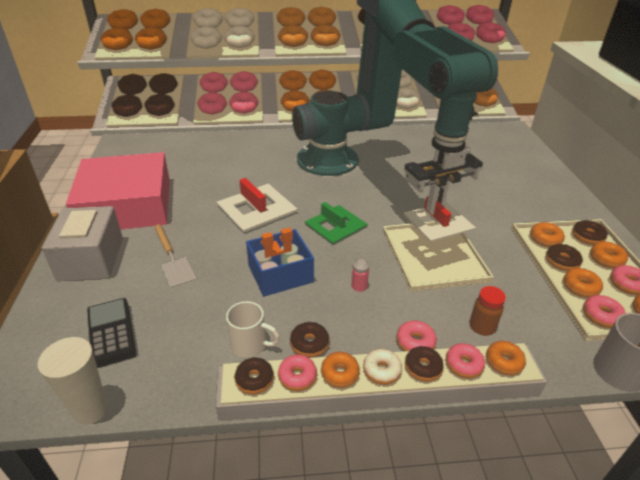

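The cover hangs level in the gripper over the tray at (443,222). The caddy is open and the tab is intact at (278,243). Now lowering.

Request:
{"api": "apply_moves", "payload": {"commands": [[0.002, 0, 0, 0.005, 0, -0.02, 0], [0.003, 0, 0, 0.005, 0, -0.045, 0], [0.003, 0, 0, 0.005, 0, -0.065, 0], [0.003, 0, 0, 0.005, 0, -0.08, 0], [0.003, 0, 0, 0.005, 0, -0.083, 0]]}}

```text
time: 23.55
tool_pos: [0.4924, 0.2113, 0.0385]
ee_rot: [3.14, -0.007, 0.309]
wrist_force: [-0.4, -0.2, -0.8]
width: 0.0158
finger_force: 30.0
```

Request:
{"api": "apply_moves", "payload": {"commands": [[0, 0, 0, 0, 0, 0, 0], [0, 0, 0, 0, 0, -0.002, 0], [0, 0, 0, 0, 0, -0.004, 0], [0, 0, 0, 0, 0, -0.006, 0], [0, 0, 0, 0, 0, -0.006, 0]]}}

```text
time: 24.05
tool_pos: [0.4921, 0.2116, 0.0323]
ee_rot: [3.14, -0.007, 0.31]
wrist_force: [0.3, 0.0, -0.4]
width: 0.0158
finger_force: 30.0
```

Request:
{"api": "apply_moves", "payload": {"commands": [[0, 0, 0, 0, 0, -0.001, 0], [0, 0, 0, 0, 0, -0.002, 0], [0, 0, 0, 0, 0, -0.003, 0], [0, 0, 0, 0, 0, -0.004, 0], [0, 0, 0, 0, 0, -0.004, 0]]}}

```text
time: 24.55
tool_pos: [0.492, 0.2115, 0.028]
ee_rot: [3.14, -0.006, 0.31]
wrist_force: [0.1, -0.5, -1.3]
width: 0.0158
finger_force: 30.0
```

Request:
{"api": "apply_moves", "payload": {"commands": [[0, 0, 0, 0, 0, -0.001, 0], [0, 0, 0, 0, 0, -0.002, 0], [0, 0, 0, 0, 0, -0.003, 0], [0, 0, 0, 0, 0, -0.003, 0], [0, 0, 0, 0, 0, -0.003, 0]]}}

```text
time: 25.05
tool_pos: [0.4922, 0.2116, 0.0255]
ee_rot: [3.14, -0.007, 0.31]
wrist_force: [-1.4, 0.4, 0.5]
width: 0.0156
finger_force: 30.0
```

Contact is starting. I go down 1 mm more, then release.

Request:
{"api": "apply_moves", "payload": {"commands": [[0, 0, 0, 0, 0, -0.0005, 0], [0, 0, 0, 0, 0, -0.001, 0], [0, 0, 0, 0, 0, -0.001, 0], [0, 0, 0, 0, 0, -0.001, 25], [0, 0, 0, 0, 0, -0.001, 45]]}}

```text
time: 25.55
tool_pos: [0.4923, 0.2116, 0.0241]
ee_rot: [3.14, -0.008, 0.31]
wrist_force: [-0.4, 1.3, -0.5]
width: 0.0281
finger_force: 0.0
```

Request:
{"api": "apply_moves", "payload": {"commands": [[0, 0, 0, 0, 0, 0, 45], [0, 0, 0, 0, 0, 0, 45], [0, 0, 0, 0, 0, 0.01, 45], [0, 0, 0, 0, 0, 0.03, 45], [0, 0, 0, 0, 0, 0.06, 45]]}}

```text
time: 26.05
tool_pos: [0.4908, 0.2111, 0.0835]
ee_rot: [3.14, -0.003, 0.31]
wrist_force: [0.5, 0.5, 0.5]
width: 0.0422
finger_force: 0.0
```

Request:
{"api": "apply_moves", "payload": {"commands": [[0, 0, 0, 0, 0, 0.04, 45], [0, 0, 0, 0, 0, 0.08, 45], [0, 0, 0, 0, 0, 0.1, 45], [0, 0, 0, 0, 0, 0.1, 45], [0, 0, 0, 0, 0, 0.1, 45]]}}

```text
time: 26.55
tool_pos: [0.492, 0.2115, 0.1841]
ee_rot: [3.14, -0.007, 0.31]
wrist_force: [0.3, -0.6, 0.0]
width: 0.0423
finger_force: 0.0
```

```bash
python3 - <<'E'
from h import *
o=get_obs(); print(o["time"],o["tool_pos"],o["wrist_force"])
s=snapshot("scene"); cv2.imwrite("pics/s5.png",cv2.resize(s["pixels"][130:330,220:520,::-1],(800,533)))
print([(r["score"],np.round(atz(s,r["pixel"],.005),3)) for r in place_of("scene","cover")])
E
```

```text
26.55 [0.49201835 0.2115414  0.18413848] [ 0.34369006 -0.60566434  0.01211195]
[(0.94, array([0.51 , 0.221, 0.005])), (0.86, array([ 0.266, -0.24 ,  0.005])), (0.86, array([ 0.379, -0.018,  0.005]))]
```

View pics/s5.png

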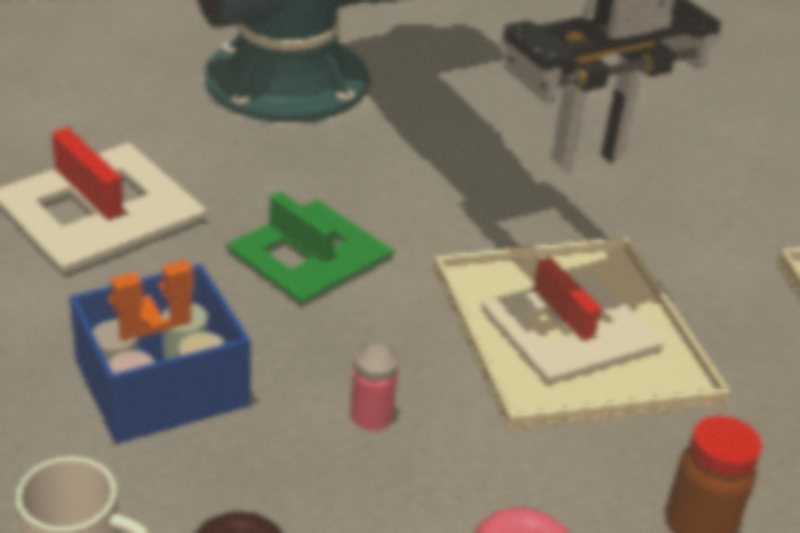

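The cover lies flat in the tray at crop position (570,320), the gripper is clear, and the bystanders haven't moved. Handing in.

```bash
python3 -c "
from bench import *
print(close_job())"
```

```text
the job is handed in; nothing more can be done
None
```

The job is handed in: the cover came off with the tab held pressed, lies right way up and flat in the tray near its centre, and is released; the judge returned no verdict.

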